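Park the spare bayonet plugs, then hold the purge port open

ROBOT

A 6-joint arm with a two-finger parallel gripper is mounted at the origin on the work surface. World frame = base frame: x ahead of the robot, y to its left, z up, the work surface at z = 0. Lengths are in m, angles in rad, forces in N, time in s.
With the tool pointing down it reaches from about 0.325 to 0.775 m from the base axis. Payload 5.5 kg.
Tool frame: the origin (TCP) lies at the centre of the arm's flange, where the gripper is bolted on; the fingertips stand 173 mm ahead of it and the grasp point (between the pads) lies 155 mm ahead of it; z points along the fingers, y is the direction in which the jaws open and shut (so a half turn about z gives the same grasp; the last joint's range is limited). The gripper opens to 85 mm and grips with 20 to 120 N. Pads are 22 mm wide; open, the fingers measure 114 mm over their backs; the gripper's body (76 mm by 85 mm) begins 54 mm behind the grasp point. The pads swing forward as they close: fully open they stand 13 mm farther back than shut.
Start: joints at [-1.331, 0.091, 1.231, -0, 1.82, -0.057], TCP at [0.175, -0.574, 0.405] pointing down, gripper open.
Joint ranges: [-2.87, 2.87], [-0.86, 2.18], [0.17, 2.46], [-1.51, 4.65], [0.06, 2.69], [-2.65, 2.65]. Speed limits (rad/s): [2.57, 2.57, 3.01, 3.14, 3.14, 3.14].

INTERFACE

Orientations are given as a unit quaternion [x, y, z, w].
In Python, from bench import r gives the robot as it stands. The module is installed in compiled form; this text tells all that it offers.
- The arm moves only by the shell command python3 -m pendant 'ROWS' [OPENING]. ROWS is JSON, a list of rows, each a list of 4 numbers: the shift along the world's x, y, z in m, then the turn about the world's z in rad. In form: [[x, y, z, spin], ...]. A call has 1 to 12 rows; each row is the pose to reach, as a shift and turn from the pose commanded when the call began; what a row does not reach only later rows make up. A row lasts 1/12 s, in which the tool goes at most 41.7 mm and 7.16 degrees, less where a joint would pass 70% of its speed; a pose out of reach is approached as far as the arm can. A call with a gripper value outside its range is refused whole. OPENING is the finger opening in m, from 0 to 0.0854, set as the call begins (- or left out, the last holds). The fingers move at their own pace and stop on an object; the grip force is fixed at half the most. Time passes only in rows, so rows that repeat a pose let the fingers close. It gives the time, the measured TCP pose, the force and the opening at its end, in the units of the state.
- r.read_state(): the state, without advancing time (a new reading comes with each control period).
- r.camera(name): name is "scene" or "top"; returns a dict with "frame" (480x640x3 uint8, blue, green, red), "vfov" (degrees; the focal length in pixels is half the picture's height over the tangent of half this angle, whatever the lens; pixels are square), "cx", "cy" (the principal point, pixels), "R" (3x3) and "t" (3): a world point X has camera coordinates R X + t. Camera axes: x right, y down, z forward; pixel columns grow to the right and rows downward; lengths in m; the calibration is good to about 2 mm. A picture is of the moment at which its call begins. There is no depth.
- r.hand_in(): hands the job in, once; it reports no verdict.
The state is a dict: "clock": time; "q": joint angles; "joint_velocities": joint speeds; "joint_torque": joint torques, N m; "eef_pos": TCP position; "orientation": TCP orientation; "force": force on the tool from outside, world axes, zero at the start; "ft_torque": the same for the moment, N m; "width": finger opening in m.
Only numpy, scipy, OpenCV 4.12 (cv2) and the standard library are available. Lean on these libraries where they do the work, as an engineer would, in place of code of your own. Each camera call takes 0.05 s, during which the arm holds its last target. There are 200 camera calls.

TASK

Put the two smaller of the three loose bayonet plugs away in the wooden rack, each fully home in a free hole of the row that matches its size: the smallest in the narrow-hole row, the middle-sized one in the wide-hole row. Then set the largest plug into the port on top of the steel vessel with its lugs in the slots, push it down against the spring until its head is flush on the collar, and give it a full quarter turn clockwise seen from above against the return spring. Finish while still gripping it, holding it pressed down and turned, as it springs back if let go; leave everything else on the bench where it is.

Things in the scene. Friction and masses are not known exactly. Their poses are not given: they have to be found in the camera images.
- plug_small: smallest of 3 look-alike bayonet plugs, about 60 g, stood on its foot (origin: foot centre, z up). Steel barrel 16 mm wide, 26 mm tall, 2 mm foot chamfer; two lugs along x, 22 mm tip to tip, 7 mm wide, 5 to 11 mm above foot; brass head disc 32 mm wide, 26 to 31 mm above foot; black grip bar on it, 31 to 57 mm, 28 mm along x, 12 mm thick along y
- plug_middle: middle-sized of 3 look-alike bayonet plugs, about 90 g, stood on its foot (origin: foot centre, z up). Steel barrel 21 mm wide, 26 mm tall, 2 mm foot chamfer; two lugs along x, 30 mm tip to tip, 7 mm wide, 5 to 11 mm above foot; brass head disc 40 mm wide, 26 to 31 mm above foot; black grip bar on it, 31 to 57 mm, 28 mm along x, 12 mm thick along y
- plug_large: largest of 3 look-alike bayonet plugs, about 140 g, stood on its foot (origin: foot centre, z up). Steel barrel 26 mm wide, 26 mm tall, 2 mm foot chamfer; two lugs along x, 38 mm tip to tip, 7 mm wide, 5 to 11 mm above foot; brass head disc 48 mm wide, 26 to 31 mm above foot; black grip bar on it, 31 to 57 mm, 28 mm along x, 12 mm thick along y
- rack: fixed wooden block 130 x 190 x 36 mm (x, y, z), origin under its centre; two rows of three round through-holes along y, 62 mm apart: row at x = -33 mm (robot side) narrow holes 24 mm wide for small plugs, row at x = +33 mm wide holes 32 mm wide for middle plugs. A plug fully home rests with its head disc on the rack's top, foot 10 mm above the bench
- rack_hole1 (a point): mouth (top centre, 36 mm above the bench) of the middle narrow hole, free
- rack_hole2 (a point): mouth of the narrow hole at the rack's +y end, free
- rack_hole4 (a point): mouth of the middle wide hole, free
- rack_hole5 (a point): mouth of the wide hole at the rack's +y end, free
- vessel: fixed steel vessel, 150 mm in diameter (clamp flange 164 mm), lid top 72 mm above the bench; on its lid an upright round port collar 68 mm in diameter, top 110 mm above the bench. Origin under its centre. Its x axis is the line of the port's two lug slots
- port_top (a point): centre of the port's mouth, level with the collar's top, z up. Throat 29 mm wide, two slots 11 mm wide, 50 mm end to end, along the vessel's x; lips 10 mm deep, below them the lugs can turn clockwise from above (anticlockwise is blocked). Large plug fully pushed in: head disc on the collar, foot 26 mm below this point, lugs 5 mm clear under the lips
- spring_plate (a joint): travel (m, 0 to 0.014) of the sprung plate in the port, 14 mm below the mouth at rest; the plug's foot presses it down, 0.012 with the plug fully in. Pushes back with 3 N at first and 10 N fully in
- purge_valve (a joint): turn (rad) of the spring-return valve in the port: 0 shut, 1.45 at its stop, grows clockwise seen from above. The lugs meet it after about 0.2 rad of turning and carry it along: a quarter turn of the plug gives about 1.4. Spring torque 0.06 N m at 0, 0.2 N m at 1.4; never latches
- beaker: bystander: empty glass beaker, 64 mm wide, 85 mm high; origin centre of underside (as for all bystanders)
- amber_bottle: bystander: amber bottle, 52 mm wide, 105 mm high
- amber_vial: bystander: amber vial, 32 mm wide, 60 mm high
- black_cap: bystander: loose black cap, 22 mm wide, 20 mm high
- jar: bystander: glass jar, 70 mm wide, 60 mm high
- brass_weight: bystander: brass weight, 28 mm wide, 30 mm high
- parked_small: bystander: another small plug, same as plug_small, already in the narrow hole at the rack's -y end
- parked_middle: bystander: another middle-sized plug, already in the wide hole at the rack's -y end

How it is judged:
By the outcome, as a careful person would: the job done as asked, in the order asked, and still so for the second after the job is handed in, while the arm keeps its last pose, push and grip.
It also fails if it takes over 69 s, if anything falls off the work surface, if the arm or the gripper's body presses on something with over 40 N, if the wrist force passes 120 N, or if a joint passes its speed limit or range.

## Working session

There is one attempt and no reset: what is moved stays moved. The work goes in short steps, Python scripts to look and compute and a shell command to move; the robot and the scene stay as the last step left them, time stands still between calls to the robot, and variables do not carry over. Pictures are saved under pics/ and viewed, about 8 in all and at most 12, crops included, and the job is handed in when it is done.

```bash
mkdir -p pics
cat > h.py <<'E'
from bench import r
import numpy as np, cv2
def snap(n,f):
    c=r.camera(n); cv2.imwrite(f,c["frame"]); np.savez(f+".npz",**{k:c[k] for k in("frame","vfov","cx","cy","R","t")}); return c
def ray(c,u,v,z):
    f=240/np.tan(np.radians(float(c["vfov"]))/2)
    R=np.array(c["R"]);t=np.array(c["t"])
    d=R.T@np.array([(u-c["cx"])/f,(v-c["cy"])/f,1]); o=-R.T@t
    return (o+d*(z-o[2])/d[2])
def proj(c,X):
    f=240/np.tan(np.radians(float(c["vfov"]))/2)
    p=np.array(c["R"])@np.array(X)+np.array(c["t"]); return p[:2]/p[2]*f+[float(c["cx"]),float(c["cy"])]
E
python3 - <<'E'
from h import *
for n in("top","scene"):
    c=snap(n,f"pics/{n}0.png"); R=np.array(c["R"]);print(n,c["vfov"],c["cx"],c["cy"],-R.T@np.array(c["t"]),R.round(3).tolist())
print(r.read_state())
E
```

```text
top 44.26997936199771 318.60666328911043 242.77564039505864 [ 0.44033167 -0.002798    1.19222289] [[-0.001, -1.0, -0.004], [-0.992, 0.001, -0.13], [0.13, 0.004, -0.992]]
scene 47.54383120772752 312.87017007529704 252.13909425922338 [ 1.09034178 -0.35722674  0.77151786] [[0.602, 0.798, -0.002], [0.578, -0.438, -0.688], [-0.55, 0.413, -0.726]]
{'clock': 0.1, 'q': array([-1.33070930e+00,  9.17603754e-02,  1.23178616e+00,  7.97383762e-06,
        1.81978799e+00, -5.66860482e-02]), 'joint_velocities': array([ 2.10289693e-06, -2.96654397e-04, -2.79969043e-03,  7.95610964e-04,
        2.59010219e-04,  4.97237005e-04]), 'joint_torque': array([ 1.83579898e-03, -4.60217822e+01, -4.19217360e+01, -1.02133483e-04,
        1.05668165e-02,  3.35065543e-06]), 'eef_pos': array([ 0.17547987, -0.57381289,  0.40366587]), 'orientation': array([ 9.89010384e-01,  1.47843507e-01, -7.59047868e-05, -8.67630589e-04]), 'force': array([ 0.22885275,  0.32951708, -0.29206576]), 'ft_torque': array([-0.0627856 , -0.0624014 ,  0.05522824]), 'width': 0.08521967948380814}
```

View pics/top0.png

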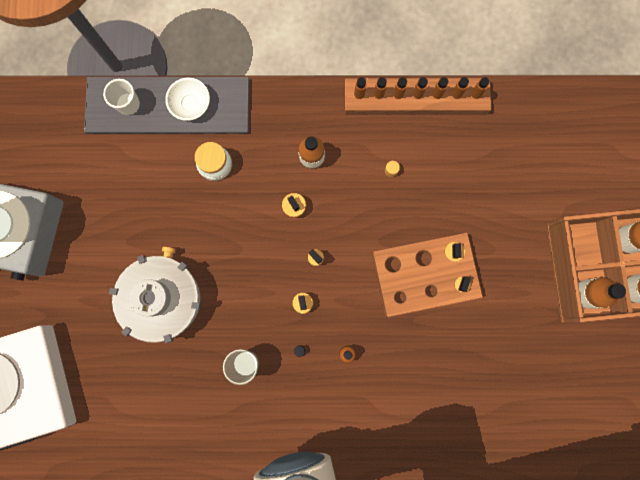

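View pics/scene0.png

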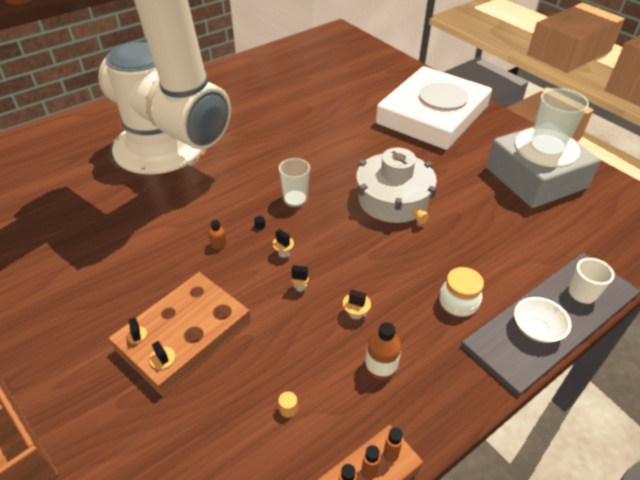

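The top view shows plugs at about (294,205), (317,257) and (303,302), the rack around (428,275), the vessel port around (151,297). The scene view confirms all plugs are upright. Next I'll enlarge these regions.

Run:
```python
from h import *
im=cv2.imread("pics/top0.png"); o=np.zeros((600,800,3),np.uint8)
def put(x,y,w,h,X,Y,s=4): o[Y:Y+h*s,X:X+w*s]=cv2.resize(im[y:y+h,x:x+w],None,fx=s,fy=s,interpolation=cv2.INTER_CUBIC)
put(270,185,75,140,0,0); put(370,230,120,90,300,0); put(125,275,50,45,300,370,5); put(330,340,40,30,560,370)
cv2.imwrite("pics/c1.png",o)
```

```text
(no output)
```

View pics/c1.png

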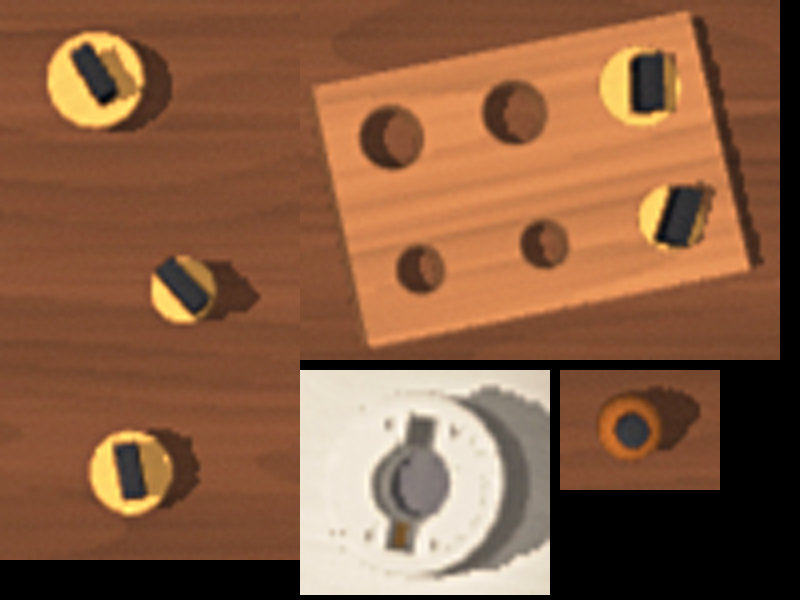

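The large plug is the top one (disc crop (96,80)), the small one is in the middle (184,289), and the middle-sized one is at the bottom (130,473). I also have the hole and port pixels, so I'll compute positions.

```bash
cat > m.py <<'E'
from h import *
from scipy.optimize import least_squares
c=dict(np.load("pics/top0.png.npz"))
def F(X,Y,ox,oy,OX=0,OY=0,s=4): return (X-OX+.5)/s-.5+ox,(Y-OY+.5)/s-.5+oy
def dirn(a,b,z):
    p=ray(c,*a,z);q=ray(c,*b,z); d=q-p; return np.arctan2(d[1],d[0])
for n,ce,a,b in(("L",(96,80.5),(80,47),(110,100)),("S",(184,289.5),(161.5,260.5),(201,306.5)),("M",(130.5,473),(122,445),(135,497))):
    print(n,ray(c,*F(*ce,270,185),.030).round(4),"bar",dirn(F(*a,270,185),F(*b,270,185),.057).round(3))
G=lambda x,y:F(x,y,125,275,300,370,5)
print("port",ray(c,*G(410,484),.110).round(4),dirn(G(421,415),G(399,552),.110).round(3))
pts={(-.033,0):(544,244),(-.033,.062):(421,269),(.033,0):(515,112),(.033,.062):(392,137),(.065,.095):(314,87),(.065,-.095):(690,12),(-.065,-.095):(750,268),(-.065,.095):(370,348)}
L=np.array(list(pts)); W=np.array([ray(c,*F(*v,370,230,300,0),.036)[:2] for v in pts.values()])
def T(p): C,S=np.cos(p[2]),np.sin(p[2]); return L@np.array([[C,S],[-S,C]])+p[:2]
s=least_squares(lambda p:(T(p)-W).ravel(),[.45,-.2,0]); print("rack",s.x.round(4),"res mm",((T(s.x)-W)*1e3).round(1).tolist()); print("holes 1,2,4,5",T(s.x)[:4].round(4).tolist())
E
python3 m.py
```

```text
L [0.6691 0.0519 0.03  ] bar -2.631
S [0.5638 0.0079 0.03  ] bar -2.435
M [0.4734 0.0341 0.03  ] bar -2.893
port [0.4813 0.3165 0.11  ] 3.018
rack [ 0.5292 -0.2111  0.1988] res mm [[0.1, -0.7], [-0.1, -0.2], [-0.1, -0.3], [-0.0, -0.2], [0.0, 0.5], [0.5, 0.6], [-0.7, -0.1], [0.3, 0.4]]
holes 1,2,4,5 [[0.4968, -0.2176], [0.4846, -0.1568], [0.5615, -0.2046], [0.5493, -0.1438]]
```

```bash
R='[0.388,0.582,-0.08,0.41]'; python3 -m pendant '[[0.388,0.582,-0.08,0.41],[0.388,0.582,-0.08,0.41],[0.388,0.582,-0.08,0.41],[0.388,0.582,-0.08,0.41],[0.388,0.582,-0.08,0.41],[0.388,0.582,-0.08,0.41],[0.388,0.582,-0.08,0.41],[0.388,0.582,-0.08,0.41],[0.388,0.582,-0.08,0.41],[0.388,0.582,-0.08,0.41],[0.388,0.582,-0.08,0.41],[0.388,0.582,-0.08,0.41]]' 0.05; python3 -c "
from h import *
print(r.read_state()['q'])"
```

```text
clock: 1.1
eef_pos: [0.4516, -0.1584, 0.3474]
orientation: [0.938, 0.346, -0.0, -0.0]
force: [0.3, -1.8, 0.4]
width: 0.0498
[-4.08510085e-01 -2.42518087e-01  1.64891747e+00 -6.69723072e-05
  1.73527370e+00  4.55565130e-01]
```

```bash
python3 -m pendant '[[0.112,0.166,-0.06,0],[0.112,0.166,-0.06,0],[0.112,0.166,-0.06,0],[0.112,0.166,-0.06,0],[0.112,0.166,-0.06,0],[0.112,0.166,-0.06,0],[0.112,0.166,-0.06,0],[0.112,0.166,-0.06,0]]'
```

```text
clock: 1.77
eef_pos: [0.5629, 0.0056, 0.2874]
orientation: [0.938, 0.346, -0.001, -0.0]
force: [-0.3, -0.9, 0.2]
width: 0.05
```

```bash
python3 -m pendant '[[0.001,0.002,-0.03,0],[0.001,0.002,-0.06,0],[0.001,0.002,-0.075,0],[0.001,0.002,-0.078,0],[0.001,0.002,-0.078,0]]' && python3 -m pendant '[[0,0,0,0],[0,0,0,0],[0,0,0,0],[0,0,0,0],[0,0,0,0],[0,0,0,0]]' 0.0
```

```text
clock: 2.18
eef_pos: [0.5634, 0.0063, 0.2095]
orientation: [0.939, 0.345, -0.001, -0.0]
force: [0.9, -0.0, 0.4]
width: 0.0496
clock: 2.68
eef_pos: [0.5646, 0.0074, 0.212]
orientation: [0.938, 0.346, 0.001, 0.001]
force: [0.0, -0.7, 6.3]
width: 0.0107
```

```bash
python3 -m pendant '[[0,0,0.04,0],[0,0,0.08,0],[0,0,0.1,0],[-0.02,-0.04,0.1,0],[-0.04,-0.08,0.1,0],[-0.06,-0.12,0.1,0],[-0.079,-0.160,0.1,0],[-0.0795,-0.1645,0.1,0],[-0.0795,-0.1645,0.08,0],[-0.0795,-0.1645,0.053,0],[-0.0795,-0.1645,0.053,0],[-0.0795,-0.1645,0.053,0]]'
python3 - <<'E'
from h import *
c=snap("scene","pics/s1.png"); s=r.read_state(); print(s["eef_pos"],s["width"],s["force"])
u,v=proj(c,[.4846,-.1568,.05]).astype(int); print(u,v, proj(c,[.4846,-.1568,.036]))
u0,v0=u-60,v-70
cv2.imwrite("pics/s1c.png",cv2.resize(c["frame"][v0:v0+100,u0:u0+130],None,fx=6,fy=6,interpolation=cv2.INTER_CUBIC)); print(u0,v0)
E
```

```text
clock: 3.68
eef_pos: [0.484, -0.1568, 0.2615]
orientation: [0.938, 0.346, -0.001, -0.001]
force: [-0.2, 0.4, -0.3]
width: 0.0104
[ 0.48455759 -0.15675826  0.26323478] 0.01043590021886511 [0.42495378 0.75021001 0.10442761]
194 285 [196.24351065 291.00134486]
134 215
```

View pics/s1c.png

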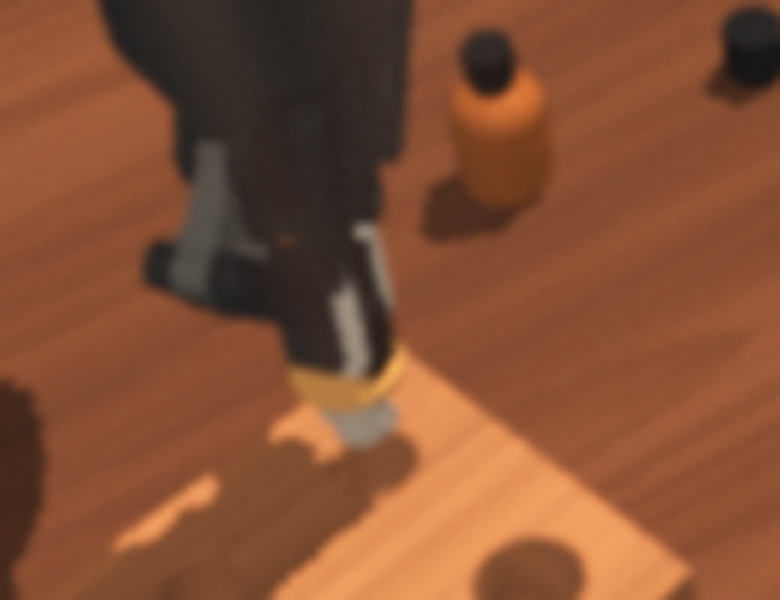

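Foot of the held plug appears at crop (363,435), full (194.5,287.5), agreeing with the predicted hole axis (194,285–288). Descending with force checks.

```bash
python3 -m pendant '[[0,0,-0.006,0],[0,0,-0.012,0],[0,0,-0.016,0],[0,0,-0.02,0],[0,0,-0.024,0],[0,0,-0.024,0]]'&& python3 -m pendant '[[0,0,-0.004,0],[0,0,-0.008,0],[0,0,-0.012,0],[0,0,-0.015,0],[0,0,-0.015,0]]'
```

```text
clock: 4.23
eef_pos: [0.4844, -0.1567, 0.2378]
orientation: [0.938, 0.346, -0.0, -0.001]
force: [-0.3, 0.9, -1.7]
width: 0.0107
clock: 4.65
eef_pos: [0.4844, -0.1568, 0.2229]
orientation: [0.938, 0.346, -0.0, -0.0]
force: [-0.2, 0.4, -0.4]
width: 0.0106
```

```bash
python3 -m pendant '[[0,0,-0.0015,0],[0,0,-0.003,0],[0,0,-0.003,0],[0,0,-0.003,0]]'&& python3 -m pendant '[[0,0,-0.001,0],[0,0,-0.002,0],[0,0,-0.002,0]]'
```

```text
clock: 4.98
eef_pos: [0.4845, -0.1569, 0.222]
orientation: [0.938, 0.346, 0.0, 0.0]
force: [-2.6, 3.3, 4.9]
width: 0.0107
clock: 5.23
eef_pos: [0.4845, -0.1568, 0.222]
orientation: [0.938, 0.346, 0.0, 0.0]
force: [-7.2, 4.5, 15.4]
width: 0.0106
```

```bash
python3 -m pendant '[[0,0,0.003,0],[0,0,0.004,0],[0,0,0.004,0],[0,0,0.006,0],[0,0,0.01,0],[0,0,0.04,0],[0,0,0.08,0],[0,0,0.09,-0.05],[-0.004,0.04,0.09,-0.17],[-0.007,0.08,0.09,-0.29],[-0.009,0.12,0.09,-0.4],[-0.01,0.155,0.09,-0.458]]' 0.05 && python3 -m pendant '[[0,0.02,0,0],[-0.001,0.036,0,0],[-0.001,0.036,0,0],[-0.001,0.036,0,0]]'
python3 - <<'E'
from h import *
snap("top","pics/t2.png"); print(r.read_state()["eef_pos"])
im=cv2.imread("pics/t2.png"); cv2.imwrite("pics/t2c.png",cv2.resize(im[225:325,365:495],None,fx=5,fy=5,interpolation=cv2.INTER_CUBIC))
E
```

```text
clock: 6.23
eef_pos: [0.4742, -0.0026, 0.3091]
orientation: [0.993, 0.12, 0.0, 0.0]
force: [0.4, -0.3, -0.4]
width: 0.0502
clock: 6.57
eef_pos: [0.4735, 0.0331, 0.3089]
orientation: [0.992, 0.125, -0.0, 0.0]
force: [-0.2, 0.1, 0.3]
width: 0.0502
[0.47361881 0.03237303 0.30889249]
```

View pics/t2c.png

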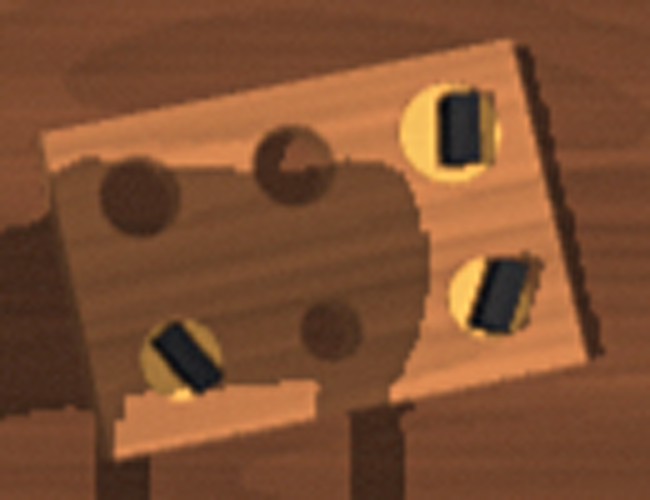

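The small plug sits at crop (181,357) with its disc flat like the parked ones. Now the middle plug.

```bash
python3 -m pendant '[[0,0.001,-0.03,0],[0,0.001,-0.06,0],[0,0.001,-0.085,0],[0,0.001,-0.096,0],[0,0.001,-0.096,0]]' && python3 -m pendant '[[0,0,0,0],[0,0,0,0],[0,0,0,0],[0,0,0,0],[0,0,0,0],[0,0,0,0]]' 0.0
```

```text
clock: 7.03
eef_pos: [0.4726, 0.0326, 0.2096]
orientation: [0.992, 0.123, -0.003, -0.0]
force: [-0.2, -0.6, 0.3]
width: 0.0498
clock: 7.53
eef_pos: [0.4743, 0.0335, 0.2152]
orientation: [0.992, 0.124, 0.002, 0.001]
force: [-0.6, -1.1, 5.5]
width: 0.01
```

```bash
python3 -m pendant '[[0,0,0.04,0],[0,0,0.08,0],[0,0,0.1,0],[0.016,-0.038,0.1,0],[0.032,-0.075,0.1,0],[0.048,-0.113,0.1,0],[0.064,-0.15,0.1,0],[0.0755,-0.1775,0.1,0],[0.0755,-0.1775,0.08,0],[0.0755,-0.1775,0.056,0],[0.0755,-0.1775,0.056,0],[0.0755,-0.1775,0.056,0]]'
python3 - <<'E'
from h import *
c=snap("scene","pics/s2.png"); s=r.read_state(); print(s["eef_pos"],s["width"],s["force"])
s=r.camera("top") and r.read_state(); print(s["eef_pos"])
u,v=proj(c,[.5493,-.1438,.05]).astype(int); u0,v0=u-50,v-40
for z in(.036,.05): print((proj(c,[.5493,-.1438,z])-[u0,v0])*8)
cv2.imwrite("pics/s2c.png",cv2.resize(c["frame"][v0:v0+70,u0:u0+100],None,fx=8,fy=8,interpolation=cv2.INTER_CUBIC))
E
```

```text
clock: 8.53
eef_pos: [0.5486, -0.1437, 0.2673]
orientation: [0.992, 0.124, -0.002, -0.001]
force: [-0.4, 0.3, -0.3]
width: 0.01
[ 0.54902519 -0.14362746  0.26921334] 0.010318063370634602 [ 0.15986338 -0.29242526 -0.10436259]
[ 0.54928371 -0.14356798  0.27034282]
[413.18947509 368.6379791 ]
[404.89677803 327.74241549]
```

View pics/s2c.png

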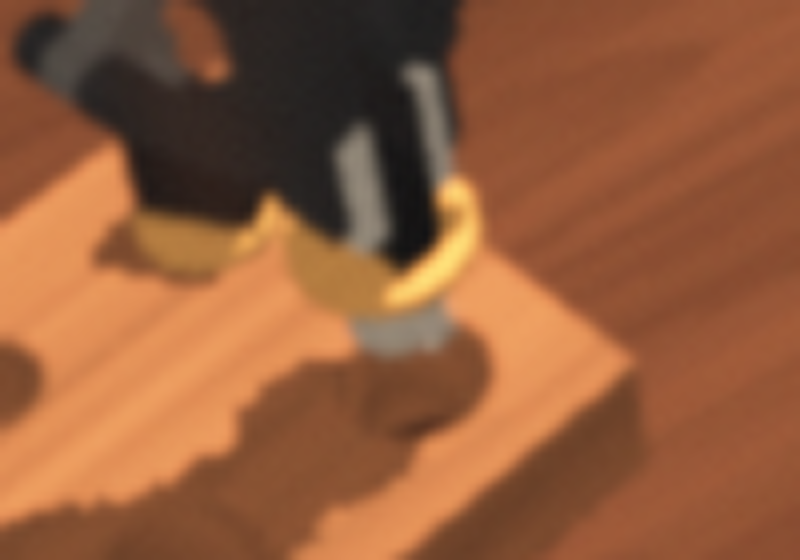

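Foot of the middle plug at crop (402,327), hole centre about (417,384). Both are offset alike from their predictions, so they are aligned to about 1 mm. Descending.

```bash
python3 -m pendant '[[0,0,-0.008,0],[0,0,-0.016,0],[0,0,-0.022,0],[0,0,-0.026,0],[0,0,-0.03,0],[0,0,-0.03,0]]'&& python3 -m pendant '[[0,0,-0.004,0],[0,0,-0.008,0],[0,0,-0.012,0],[0,0,-0.015,0],[0,0,-0.015,0]]'
```

```text
clock: 9.13
eef_pos: [0.5492, -0.1437, 0.238]
orientation: [0.992, 0.124, 0.0, -0.0]
force: [2.8, 1.4, -2.5]
width: 0.0105
clock: 9.55
eef_pos: [0.5492, -0.1438, 0.2253]
orientation: [0.992, 0.124, 0.001, 0.0]
force: [-1.9, 1.7, 6.5]
width: 0.0104
```

```bash
python3 -m pendant '[[0,0,-0.001,0],[0,0,-0.002,0],[0,0,-0.003,0],[0,0,-0.003,0]]'
```

```text
clock: 9.88
eef_pos: [0.5491, -0.1437, 0.2252]
orientation: [0.992, 0.124, 0.001, 0.0]
force: [-7.9, 5.6, 20.0]
width: 0.0104
```

```bash
python3 -m pendant '[[0,0,0.004,0],[0,0,0.005,0],[0,0,0.005,0],[0,0,0.007,0],[0,0,0.011,0],[0,0,0.04,0],[0,0,0.08,0.0],[0,0,0.1,0.12],[0.02,0.032,0.1,0.24],[0.04,0.064,0.1,0.36],[0.06,0.096,0.1,0.48],[0.08,0.128,0.1,0.6]]' 0.05 && python3 -m pendant '[[0.02,0.034,0,0.12],[0.04,0.0675,0,0.24],[0.04,0.0675,0,0.36],[0.04,0.0675,0,0.48],[0.04,0.0675,0,0.6],[0.04,0.0675,0,0.72],[0.04,0.0675,0,0.84],[0.04,0.0675,0,0.96],[0.04,0.0675,0,1.08],[0.04,0.0675,0,1.2],[0.04,0.0675,0,1.32],[0.04,0.0675,0,1.44]]' && python3 -m pendant '[[0,0,0,0.12],[0,0,0,0.24],[0,0,0,0.36],[0,0,0,0.48],[0,0,0,0.6],[0,0,0,0.72],[0,0,0,0.84],[0,0,0,0.96],[0,0,0,1.08],[0,0,0,1.2],[0,0,0,1.32],[0,0,0,1.363]]'
python3 - <<'E'
from h import *
c=snap("top","pics/t3.png"); s=r.read_state(); o=s["orientation"]; print(s["eef_pos"],s["q"],2*np.arctan2(o[1],o[0]))
cv2.imwrite("pics/t3c.png",np.hstack([cv2.resize(c["frame"][225:325,365:495],None,fx=3.8,fy=3.8,interpolation=cv2.INTER_CUBIC),cv2.resize(c["frame"][140:240,250:330],None,fx=3.8,fy=3.8)]))
E
```

```text
clock: 10.88
eef_pos: [0.6297, -0.0147, 0.321]
orientation: [0.91, 0.414, 0.0, 0.0]
force: [0.0, 0.3, 0.2]
width: 0.0498
clock: 11.88
eef_pos: [0.6691, 0.0515, 0.3204]
orientation: [0.411, 0.912, -0.0, -0.0]
force: [0.6, -0.3, -0.4]
width: 0.05
clock: 12.88
eef_pos: [0.6691, 0.0516, 0.3204]
orientation: [-0.255, 0.967, 0.0, -0.0]
force: [-0.7, -0.4, -0.4]
width: 0.0499
[0.66911704 0.05155724 0.32047467] [ 2.62431402e-02  2.83424230e-01  1.16351451e+00 -1.09802560e-04
  1.69554389e+00 -2.06011653e+00] 3.6571423847253595
```

View pics/t3c.png

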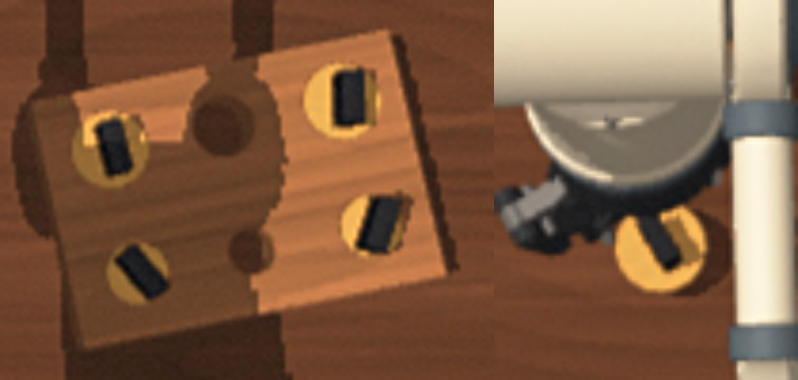

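Both rack plugs are home with discs flat (middle at (110,148), small at (137,272)), and the large plug is undisturbed. Grasping the large one.

```bash
python3 -m pendant '[[0,0,-0.035,0],[0,0,-0.07,0],[0,0,-0.09,0],[0,0,-0.104,0],[0,0,-0.104,0],[0,0,-0.104,0]]' && python3 -m pendant '[[0,0,0,0],[0,0,0,0],[0,0,0,0],[0,0,0,0],[0,0,0,0],[0,0,0,0]]' 0.0
```

```text
clock: 13.43
eef_pos: [0.6691, 0.0516, 0.2167]
orientation: [-0.252, 0.968, 0.0, -0.0]
force: [0.2, 0.1, 0.3]
width: 0.0494
clock: 13.93
eef_pos: [0.6695, 0.0519, 0.2192]
orientation: [-0.252, 0.968, -0.0, 0.002]
force: [-1.0, 1.4, 6.1]
width: 0.0104
```

```bash
python3 -m pendant '[[0,0,0.04,0],[0,0,0.08,0],[-0.004,0.006,0.12,0],[-0.02,0.03,0.145,-0.08],[-0.04,0.058,0.16,-0.16],[-0.061,0.086,0.165,-0.24],[-0.082,0.115,0.165,-0.32],[-0.103,0.145,0.165,-0.4],[-0.124,0.175,0.165,-0.48],[-0.145,0.205,0.165,-0.56],[-0.166,0.235,0.165,-0.633],[-0.188,0.265,0.165,-0.633]]' && python3 -m pendant '[[0,0,0,0],[0,0,-0.015,0],[0,0,-0.035,0],[0,0,-0.037,0],[0,0,-0.037,0]]'
python3 - <<'E'
from h import *
c=snap("scene","pics/s3.png"); s=r.read_state(); o=s["orientation"]; print(s["eef_pos"],s["q"],2*np.arctan2(o[1],o[0]),o,s["force"])
P=[.4813,.3165,.110]
u,v=proj(c,P).astype(int); u0,v0=u-50,v-45
for z in(.110,.124): print((proj(c,[.4813,.3165,z])-[u0,v0])*8)
cv2.imwrite("pics/s3c.png",cv2.resize(c["frame"][v0:v0+75,u0:u0+100],None,fx=8,fy=8,interpolation=cv2.INTER_CUBIC))
E
```

```text
clock: 14.93
eef_pos: [0.4798, 0.3177, 0.3817]
orientation: [0.064, 0.998, -0.0, 0.0]
force: [0.4, -0.2, -1.9]
width: 0.0101
clock: 15.35
eef_pos: [0.4809, 0.3163, 0.343]
orientation: [0.061, 0.998, -0.001, -0.002]
force: [-0.1, -0.2, -1.3]
width: 0.01
[0.48114476 0.31632985 0.34459388] [ 5.22550728e-01  2.27847727e-02  1.40764527e+00 -1.22230684e-04
  1.71259466e+00 -9.25242059e-01] 3.0185719265537014 [ 6.14715673e-02  9.98108576e-01 -4.45299790e-04 -5.63966864e-04] [-0.56058763 -0.67145943 -1.13650136]
[406.14877791 361.73895576]
[412.47695772 315.78716059]
```

View pics/s3c.png

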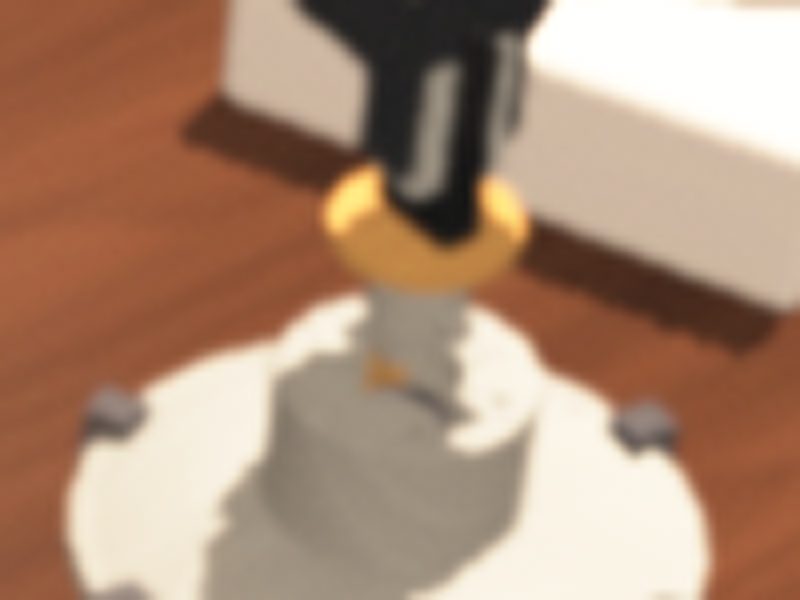

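Collar centre at crop (410,375), plug disc centre x 426 and barrel x 419, which match the predicted vertical axis (406→426). Descending.

```bash
python3 -m pendant '[[0,0,-0.006,0],[0,0,-0.012,0],[0,0,-0.016,0],[0,0,-0.019,0],[0,0,-0.022,0],[0,0,-0.022,0]]'&& python3 -m pendant '[[0,0,-0.002,0],[0,0,-0.004,0],[0,0,-0.006,0],[0,0,-0.006,0]]'
```

```text
clock: 15.9
eef_pos: [0.481, 0.3165, 0.322]
orientation: [0.061, 0.998, -0.0, -0.0]
force: [-0.6, -0.4, -2.0]
width: 0.0102
clock: 16.23
eef_pos: [0.481, 0.3166, 0.3164]
orientation: [0.061, 0.998, -0.0, -0.0]
force: [0.5, -0.2, -1.9]
width: 0.0104
```

```bash
python3 -m pendant '[[0,0,-0.002,0],[0,0,-0.004,0],[0,0,-0.006,0],[0,0,-0.006,0]]'&& python3 -m pendant '[[0,0,-0.002,0],[0,0,-0.004,0],[0,0,-0.006,0],[0,0,-0.007,0],[0,0,-0.007,0]]'
```

```text
clock: 16.57
eef_pos: [0.4811, 0.3167, 0.3113]
orientation: [0.061, 0.998, 0.0, 0.0]
force: [-0.1, -0.6, 3.3]
width: 0.0101
clock: 16.98
eef_pos: [0.4811, 0.3167, 0.3048]
orientation: [0.061, 0.998, 0.0, 0.001]
force: [-1.8, -0.9, 7.9]
width: 0.0105
```

```bash
python3 -m pendant '[[0,0,-0.001,0],[0,0,-0.002,0],[0,0,-0.002,0]]'&& python3 -m pendant '[[0,0,-0.001,0],[0,0,-0.002,0],[0,0,-0.002,0]]'
```

```text
clock: 17.23
eef_pos: [0.4811, 0.3167, 0.3036]
orientation: [0.061, 0.998, 0.001, 0.001]
force: [-3.4, -0.7, 7.5]
width: 0.01
clock: 17.48
eef_pos: [0.481, 0.3168, 0.3033]
orientation: [0.061, 0.998, 0.001, 0.002]
force: [-4.2, -1.2, 15.8]
width: 0.0102
```

```bash
python3 -m pendant '[[0,0,0,-0.08],[0,0,0,-0.16],[0,0,0,-0.24],[0,0,0,-0.32],[0,0,0,-0.4],[0,0,0,-0.48],[0,0,0,-0.56],[0,0,0,-0.64],[0,0,0,-0.72],[0,0,0,-0.8],[0,0,0,-0.8]]' && python3 -c "
from h import *
s=r.read_state();o=s['orientation'];print(s['ft_torque'],s['q'],2*np.arctan2(o[1],o[0]))"
```

```text
clock: 18.4
eef_pos: [0.4812, 0.3159, 0.3031]
orientation: [0.447, 0.894, 0.0, 0.001]
force: [-4.3, -5.1, 15.6]
width: 0.0101
[-1.16588241  0.94954538  0.02533041] [ 0.52238115  0.02815885  1.47549484 -0.00179933  1.63555488 -0.12111099] 2.214169881114808
```

```bash
python3 -m pendant '[[0,0,0,-0.08],[0,0,0,-0.16],[0,0,0,-0.24],[0,0,0,-0.32],[0,0,0,-0.4],[0,0,0,-0.48],[0,0,0,-0.56],[0,0,0,-0.64],[0,0,0,-0.72],[0,0,0,-0.785],[0,0,0,-0.785],[0,0,0,-0.785]]'
python3 - <<'E'
from h import *
c=snap("scene","pics/s4.png")
s=r.read_state();o=s['orientation'];print(s['ft_torque'],s['force'],s["eef_pos"],2*np.arctan2(o[1],o[0]))
u,v=proj(c,[.4813,.3165,.110]).astype(int); u0,v0=u-50,v-45
cv2.imwrite("pics/s4c.png",cv2.resize(c["frame"][v0:v0+75,u0:u0+100],None,fx=8,fy=8,interpolation=cv2.INTER_CUBIC))
E
```

```text
clock: 19.4
eef_pos: [0.4803, 0.3159, 0.3032]
orientation: [0.754, 0.657, -0.0, 0.0]
force: [-9.5, -7.4, 18.2]
width: 0.0101
[-1.29890705  2.06598742  0.15145935] [-9.8433105  -7.7764136  18.87969724] [0.48027703 0.31593095 0.30315853] 1.433773861790074
```

View pics/s4c.png

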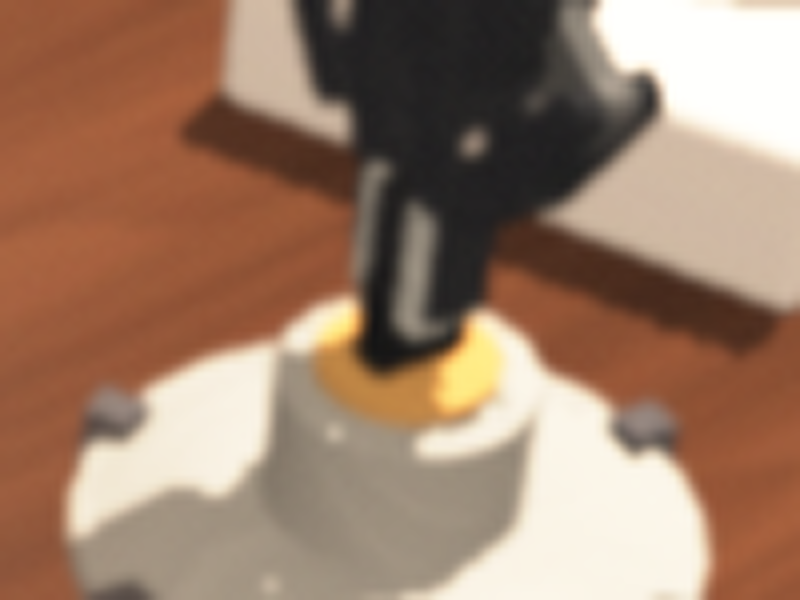

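The disc is flush on the collar and the grip has turned 1.585 rad with return torque felt. I'll ease the side load and add slight margin.

```bash
python3 -m pendant '[[-0.001,-0.001,-0.001,-0.02],[-0.0015,-0.001,-0.001,-0.04],[-0.0015,-0.001,-0.001,-0.04],[-0.0015,-0.001,-0.001,-0.04],[-0.0015,-0.001,-0.001,-0.04],[-0.0015,-0.001,-0.001,-0.04]]'
python3 - <<'E'
from h import *
c=snap("top","pics/t5.png")
s=r.read_state();o=s['orientation'];print(s['ft_torque'],s['force'],s["eef_pos"],2*np.arctan2(o[1],o[0]),s["width"])
cv2.imwrite("pics/t5c.png",c["frame"])
E
```

```text
clock: 19.95
eef_pos: [0.4793, 0.3153, 0.3031]
orientation: [0.767, 0.642, 0.002, 0.0]
force: [-6.9, -5.2, 19.2]
width: 0.0095
[-0.79749953  1.44087718  0.25251459] [-6.49565535 -4.42622802 19.00478332] [0.47932745 0.31535356 0.30317078] 1.3940985664732923 0.01015379016437145
```

View pics/t5c.png

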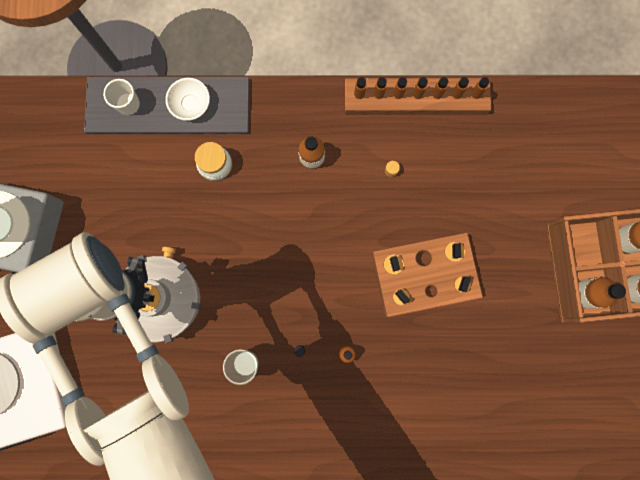

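All bystanders are where they were, both rack plugs are home at (393,265) and (402,297), and the large plug is held turned in the port. Handing in.

```bash
python3 -c "
from bench import r
print(r.hand_in())"
```

```text
the job is handed in; nothing more can be done
None
```

All three plugs are placed as asked, in order, and I handed the job in at about 20 s on the clock with the arm still gripping the large plug.

- **Small plug:** it is in the +y-end narrow hole. It stopped firmly at the expected height under a 15 N push, and its disc lay flat in the next top view.
- **Middle plug:** it is in the +y-end wide hole. It stopped firmly under 20 N, and its disc also lay flat in the view.
- **Large plug:** it went into the port along the slots and was pressed down until the head met the collar, with the spring force felt on the way. I then turned it clockwise by about 1.62 rad at the gripper.
- **Final hold:** the last reading was about 19 N upward and 0.25 N m of return torque, with the opening steady at 10 mm. The head looked flush on the collar in the picture.
- **Other items:** the bystanders looked unmoved in the last top view.

Some things were not confirmed. The valve's own angle could not be read, so I inferred it from the gripper's turn and the torque. At mid-turn the torque read only 0.03 N m, below the spring's expected value. A side load of about 8 N from the throat remained after I eased it from 12 N.

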